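# Hang up the guard, find the thread hand and take the cap off

### The job

One of the two brass fittings has a U-shaped steel guard standing over it. Lift that guard off, hang it astride the horizontal bar of the rail and let go of it; then unscrew the cap of the fitting that was guarded - its thread may be right- or left-handed, so try both ways and see which one loosens it - and lift the cap off. Finish while still holding that cap in the gripper, still, about 10 cm straight above its fitting, and leave the other capped fitting and everything else on the bench as they are.

Things in the scene. Friction and masses are not known exactly. Their poses are not given: they have to be found in the camera images.
- guard_grip (a point): guard: upside-down U of steel strap 26 mm wide, 4 mm thick, legs (at +x and -x) 64 mm apart inside, black upright grip block on the crown, 0.16 kg. Point: in the block, which is 24 mm (x) by 14 mm (y) and reaches 14 mm above and 22 mm below it to the crown's top face. Crown underside 26 mm, feet 104 mm below the point. y: across the strap, z up.
- rail_mid (a point): middle of the axis of the horizontal bar, 14 mm thick and 240 mm long, about 0.16 m above the bench on a post at each end, fixed; y runs along the bar, z up. When the guard hangs on it the crown rests on the bar with one leg on either side.
- base_guarded: fixed round dark steel base plate, 96 mm across and 8 mm thick, of the fitting over which the guard stands at the start; origin at the centre of its underside on the bench
- fit_a: brass tee fitting fixed on a round base; outwardly both are alike. Origin: centre of its foot, 8 mm above the bench; z up on the cap's axis; y along its two side stubs, 45 mm long, tops 36 mm above the bench. Its neck carries the cap on a coarse three-start thread; the hand is hidden, and the two fittings have opposite hands. Neck top 69 mm above the bench
- fit_b: brass tee fitting fixed on a round base; outwardly both are alike. Origin: centre of its foot, 8 mm above the bench; z up on the cap's axis; y along its two side stubs, 45 mm long, tops 36 mm above the bench. Its neck carries the cap on a coarse three-start thread; the hand is hidden, and the two fittings have opposite hands. Neck top 69 mm above the bench
- cap_a_mid (a point): cap on fit_a: black round ribbed screw cap, 48 mm across, 30 mm tall, 0.1 kg, steel rib across its top. Point: its centre, half-way up, 59 mm above the bench when on. Grip it round its side from above, at any yaw. x along the rib (along the fitting's x when tight), z up.
- cap_b_mid (a point): cap on fit_b, same shape as cap_a. Either cap: turned the wrong way it stops dead within 0.15 rad and lightly gripping fingers (30 N) slip round it: do not force it; the right way it turns easily, is free once turned 0.55 to 1.15 rad (aim for 0.85, 50 degrees; a stop follows at about 1.3), then lifts straight off. It does not rise while turning.
- nipple: loose brass hose nipple standing upright, 34 mm across, 32 mm tall, between the two fittings; origin at the centre of its underside; leave it alone
- gasket: loose black flat sealing ring lying on the bench, 60 mm across, 7 mm thick; origin at the centre of its underside; leave it alone
- spanner: loose steel spanner lying flat, 160 mm long; origin at the centre of its underside; leave it alone
- spool: loose grey spool standing upright, 124 mm across, 90 mm tall, at the back; origin at the centre of its underside; leave it alone
- enclosure: loose grey plastic enclosure, 90 x 120 mm, 60 mm tall, at the back; origin at the centre of its underside; leave it alone
- tin: loose plain metal tin standing upright, 60 mm across, 90 mm tall, at the robot's right; origin at the centre of its underside; leave it alone
- flange: loose steel flange ring lying flat, 90 mm across, 16 mm thick, at the back left; origin at the centre of its underside; leave it alone
Mind the look-alikes: they are no part of the job. What is shaped like the part that bears guard_grip but orange is not meant.

How it is judged:
By the outcome, as a careful person would: the job done as asked, in the order asked, and still so for the second after the job is handed in, while the arm keeps its last pose, push and grip.
It also fails if it takes over 54 s, if anything falls off the work surface, if the arm or the gripper's body presses on something with over 40 N, if the wrist force passes 120 N, or if a joint passes its speed limit or range.

### The arm

A 6-joint arm with a two-finger parallel gripper is mounted at the origin on the work surface. World frame = base frame: x ahead of the robot, y to its left, z up, the work surface at z = 0. Lengths are in m, angles in degrees, forces in N, time in s.
With the tool pointing down it reaches from about 0.3 to 0.75 m from the base axis. Payload 8.5 kg.
Tool frame: the origin (TCP) lies midway between the tips of the shut fingers; the grasp point (between the pads) lies behind it (grasp_offset is the z of the grasp point in the tool frame, in m); z points along the fingers, y is the direction in which the jaws open and shut (so a half turn about z gives the same grasp; the last joint's range is limited). The gripper opens to 85 mm and grips with 20 to 120 N. Pads are 22 mm wide; open, the fingers measure 114 mm over their backs; the gripper's body (76 mm by 85 mm) begins 54 mm behind the grasp point. The pads swing forward as they close: fully open they stand 13 mm farther back than shut.
Start: joints at [-84.357, 21.807, 74.336, -0, 83.858, -12.336], TCP at [0.17, -0.523, 0.231] pointing down, gripper open.
Joint ranges: [-178.18, 178.18], [-50.72, 133.34], [12.68, 142.11], [-81.47, 261.47], [9.98, 163.14], [-165.26, 165.26]. Speed limits (degrees/s): [136.94, 136.94, 180, 180, 180, 180].

### API

Orientations are given as a 3x3 rotation matrix whose columns are the frame's x, y, z axes.
In Python, from rig import * gives the robot as it stands.
- The arm moves only by the shell command python3 -m pendant 'ROWS' [FORCE]. ROWS is JSON, one flat list of numbers, 7 for each row, row after row: the finger opening in mm, from 0 to 85.4, then the shift along the tool's x, y, z in units of 50 mm (1.0 is 50 mm), then the turn, a rotation vector about the tool's x, y, z in units of 8 degrees (1.0 is 8 degrees). In form: [hand, dx, dy, dz, wx, wy, wz, hand, dx, dy, dz, wx, wy, wz, ...]. A call has 1 to 12 rows; each row shifts and turns the commanded pose from where the row before left it, along the tool's axes as they then stand; what a row does not reach is not made up. A row lasts 1/10 s, in which the tool goes at most 50 mm and 8.59 degrees, less where a joint would pass 70% of its speed; a pose out of reach is approached as far as the arm can. A call is refused whole if a number of a shift passes 1 or a number of a turn 1, either way. A call with a gripper value outside its range is refused whole. The fingers move at their own pace and stop on an object; FORCE is the grip in N (left out, the last holds). Time passes only in rows, so rows that do not move let the fingers close. It gives the time, the measured TCP pose, the force and the opening at its end, in the units of the state.
- observe(): the state, without advancing time (a new reading comes with each control period).
- get_image(name): name is "scene" or "top" or "wrist"; returns a dict with "frame" (420x560x3 uint8, red, green, blue), "depth" (420x560 float32, m along the optical axis (not along the pixel's ray), 0 where there is no reading), "K" (3x3 intrinsics, pixels), "k1" (the pictures are not rectified: a ray, as slopes to the right and down, at radius r is drawn at 1 + k1 r^2 times it, then the intrinsics apply), "rvec" (rotation vector, rad) and "tvec" (3), from world to camera coordinates, as OpenCV has them. Camera axes: x right, y down, z forward; pixel columns grow to the right and rows downward; lengths in m; the calibration is good to about 2 mm. A picture is of the moment at which its call begins.
- close_job(): hands the job in, once; it reports no verdict.
The state is a dict: "time_s": time; "q": joint angles; "qvel": joint speeds; "joint_efforts": joint torques, N m; "position": TCP position; "tool_rot": TCP orientation; "ft_force": force on the tool from outside, world axes, zero at the start; "wrist_torque": the same for the moment, N m; "grip_width": finger opening in m.
Only numpy, scipy, OpenCV 4.12 (cv2) and the standard library are available. Lean on these libraries where they do the work, as an engineer would, in place of code of your own. Each camera call takes 0.05 s, during which the arm holds its last target.

## Working session

There is one attempt and no reset: what is moved stays moved. The work goes in short steps, Python scripts to look and compute and a shell command to move; the robot and the scene stay as the last step left them, time stands still between calls to the robot, and variables do not carry over. Pictures are saved under pics/ and viewed, and the job is handed in when it is done.

```bash
ls; mkdir -p pics; cat > h.py <<'E'
from rig import *
import numpy as np, cv2
def grab(name,tag):
    im=get_image(name); np.savez(f'pics/{tag}.npz',**{k:np.asarray(v) for k,v in im.items()})
    cv2.imwrite(f'pics/{tag}.png',cv2.cvtColor(im['frame'],cv2.COLOR_RGB2BGR)); return im
def load(tag): return dict(np.load(f'pics/{tag}.npz'))
def ray(im,u,v):
    K=im['K'];R,_=cv2.Rodrigues(np.asarray(im['rvec'],float));t=np.asarray(im['tvec'],float).ravel()
    d=np.array([(u-K[0,2])/K[0,0],(v-K[1,2])/K[1,1]]);s=d.copy();k1=float(im['k1'])
    for _ in range(20): s=d/(1+k1*(s@s))
    return -R.T@t, R.T@np.array([s[0],s[1],1.])
def onz(im,u,v,z):
    o,d=ray(im,u,v); return o+d*(z-o[2])/d[2]
def pt(im,u,v):
    o,d=ray(im,u,v); return o+d*float(im['depth'][int(v),int(u)])
E
python3 - <<'E'
from h import *
print(observe())
for n in('scene','top','wrist'): grab(n,n+'0')
E
```

```text
pics
{'time_s': 0.0, 'q': array([-8.43576486e+01,  2.18423662e+01,  7.43853291e+01,  7.34886016e-04,
        8.38582069e+01, -1.23355537e+01]), 'qvel': array([-0.06241273, -0.0136503 ,  0.09039469,  0.08712286, -0.02416836,
       -0.04080634]), 'joint_efforts': array([ 1.41780263e-03, -4.48458695e+01, -2.31271845e+01, -1.04697235e-04,
        4.75570632e-03,  5.45100306e-06]), 'position': array([ 0.16973109, -0.52284615,  0.2306955 ]), 'tool_rot': array([[ 9.51176060e-01,  3.08648804e-01, -1.34715756e-04],
       [ 3.08648654e-01, -9.51174946e-01,  1.49326519e-03],
       [ 3.32756262e-04, -1.46193793e-03, -9.99998876e-01]]), 'ft_force': array([ 0.18797867, -0.38592908, -0.50485973]), 'wrist_torque': array([ 0.01883503, -0.04615749, -0.01848738]), 'grip_width': 0.08538930263261695}
```

View pics/scene0.png

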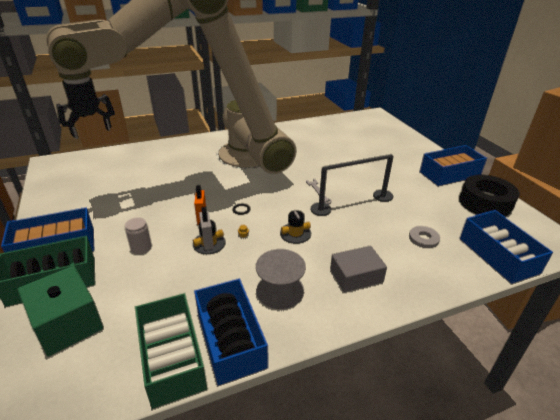

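View pics/top0.png

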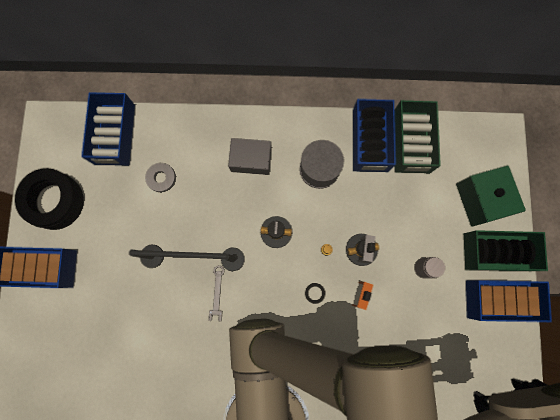

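View pics/wrist0.png

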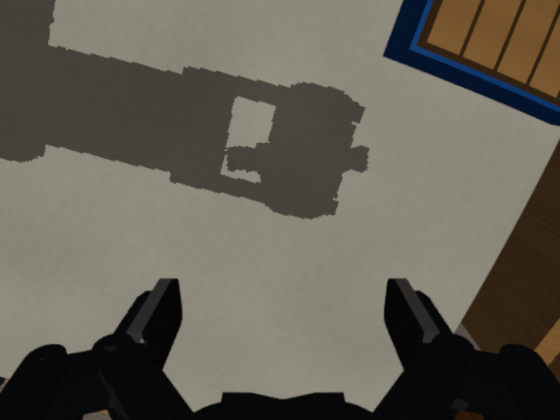

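```bash
python3 -c "
import rig;print([x for x in dir(rig) if x[0]!='_']); print(getattr(rig,'grasp_offset',None))"
```

```text
['MotionError', 'close_job', 'get_image', 'grasp_offset', 'observe']
-0.0187
```

```bash
python3 - <<'E'
from h import *
a=load('scene0')['frame'];b=load('top0')['frame']
A=cv2.resize(a[170:260,170:330],(800,450),interpolation=cv2.INTER_CUBIC)
B=cv2.resize(b[215:315,250:390],(800,571),interpolation=cv2.INTER_CUBIC)
cv2.imwrite('pics/cA.png',A[...,::-1]);cv2.imwrite('pics/cB.png',B[...,::-1])
im=load('top0')
for u,v in [(364,250),(372,248),(360,235),(365,297),(276,228),(276,231),(233,259),(152,256),(145,253),(190,255),(327,250),(315,293)]:
    print(u,v,pt(im,u,v).round(4))
E
```

```text
364 250 [ 0.4889 -0.2589  0.0897]
372 248 [ 0.492  -0.2727  0.1255]
360 235 [ 0.5401 -0.2653  0.005 ]
365 297 [ 0.3627 -0.2546  0.1182]
276 228 [ 0.5455 -0.0143  0.0786]
276 231 [ 0.5371 -0.0145  0.0779]
233 259 [0.4567 0.1042 0.0641]
152 256 [0.461  0.3447 0.0268]
145 253 [0.4613 0.3166 0.1684]
190 255 [0.4594 0.2019 0.1662]
327 250 [ 0.4909 -0.1635  0.031 ]
315 293 [ 3.660e-01 -1.329e-01 -2.000e-04]
```

View pics/cA.png

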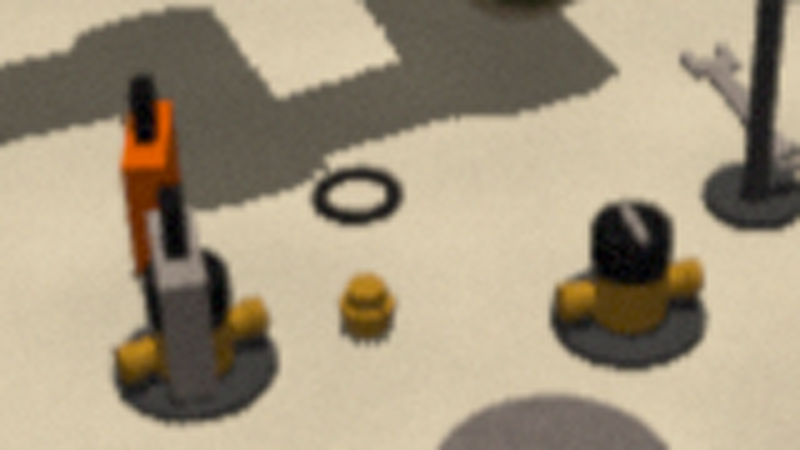

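View pics/cB.png

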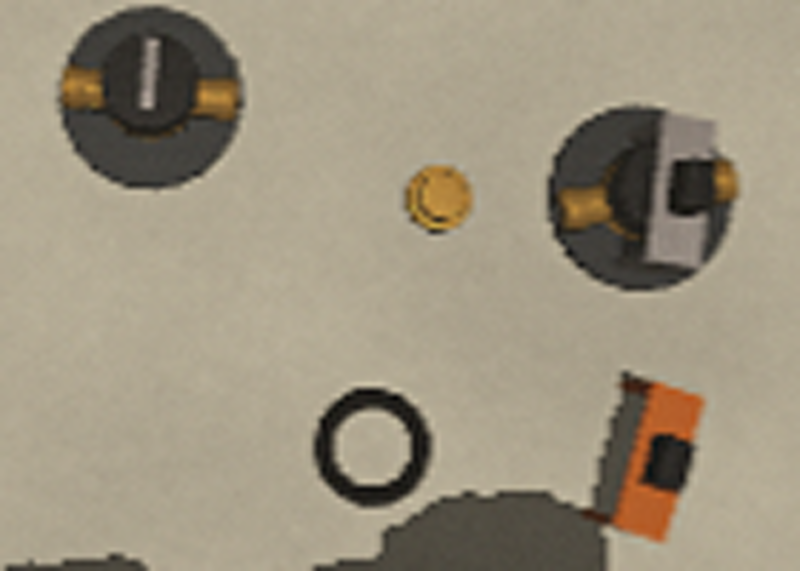

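```bash
cat >> h.py <<'E'
def cloud(im):
    K=im['K'];H,W=im['depth'].shape
    u,v=np.meshgrid(np.arange(W),np.arange(H))
    d=np.stack([(u-K[0,2])/K[0,0],(v-K[1,2])/K[1,1]],-1).astype(float);s=d.copy();k1=float(im['k1'])
    for _ in range(20): s=d/(1+k1*(s**2).sum(-1,keepdims=True))
    R,_=cv2.Rodrigues(np.asarray(im['rvec'],float));t=np.asarray(im['tvec'],float).ravel()
    P=np.concatenate([s,np.ones((H,W,1))],-1)*im['depth'][...,None]
    P=(P-t)@R; P[im['depth']<=0]=np.nan; return P
def sel(P,x,y,z): 
    return (P[...,0]>x[0])&(P[...,0]<x[1])&(P[...,1]>y[0])&(P[...,1]<y[1])&(P[...,2]>z[0])&(P[...,2]<z[1])
def rect(P,m):
    q=P[m]; r=cv2.minAreaRect((q[:,:2]*1000).astype(np.float32)); return len(q),q.mean(0).round(4),r
E
python3 - <<'E'
from h import *
for n in('top0','scene0'):
    im=load(n);P=cloud(im)
    print(n)
    for nm,x,y,z in [('crown',(.42,.56),(-.33,-.2),(.084,.096)),('block',(.42,.56),(-.33,-.2),(.118,.132)),('bar',(.4,.52),(.08,.36),(.150,.18)),
      ('capN',(.48,.6),(-.08,.05),(.07,.085)),('nip',(.45,.53),(-.2,-.13),(.02,.04)),('plateG',(.42,.58),(-.35,-.18),(.0055,.012)),('orange',(.32,.42),(-.32,-.2),(.07,.13))]:
        m=sel(P,x,y,z)
        if m.sum()>5: print(nm,*rect(P,m), P[m][:,2].max().round(4))
E
```

```text
top0
crown 189 [ 0.4942 -0.2714  0.0908] ((495.27105712890625, -272.7200927734375), (26.976722717285156, 71.6607666015625), 81.88005065917969) 0.0951
block 50 [ 0.4947 -0.2723  0.1264] ((494.73028564453125, -272.61651611328125), (14.273228645324707, 23.135129928588867), 80.52616882324219) 0.1312
bar 562 [0.4608 0.2295 0.1661] ((460.2209777832031, 231.23422241210938), (255.0667266845703, 17.9916934967041), 89.04197692871094) 0.172
capN 225 [ 0.5437 -0.0139  0.0753] ((543.4307861328125, -14.283998489379883), (45.7778205871582, 45.13239288330078), 1.9667463302612305) 0.0811
nip 82 [ 0.4937 -0.1634  0.0288] ((493.2182922363281, -164.08926391601562), (28.782068252563477, 29.325809478759766), 64.3951416015625) 0.0357
plateG 319 [ 0.4957 -0.2593  0.0085] ((493.474365234375, -277.3730163574219), (138.40365600585938, 174.8106231689453), 67.77212524414062) 0.0119
orange 246 [ 0.3653 -0.2601  0.0906] ((365.1553649902344, -261.7181396484375), (23.738243103027344, 72.21772003173828), 73.54701232910156) 0.123
scene0
crown 121 [ 0.5091 -0.2747  0.0917] ((495.59283447265625, -272.9045104980469), (25
[... 225 characters left out ...]
2238 0.1646] ((464.869384765625, 229.57823181152344), (254.31704711914062, 17.576387405395508), 89.4833984375) 0.1728
capN 146 [ 0.5488 -0.0164  0.0763] ((545.9496459960938, -16.247520446777344), (47.913963317871094, 46.03852081298828), 50.834938049316406) 0.0835
nip 84 [ 0.5    -0.1658  0.0287] ((497.1000061035156, -165.00799560546875), (29.964815139770508, 29.259490966796875), 73.13304138183594) 0.0389
plateG 263 [ 0.5139 -0.2705  0.0092] ((499.9598388671875, -266.4683837890625), (167.87501525878906, 152.05372619628906), 87.40399169921875) 0.0119
orange 175 [ 0.3799 -0.2653  0.0922] ((368.1389465332031, -262.9420166015625), (26.547611236572266, 73.97885131835938), 73.20038604736328) 0.1229
```

```bash
cat >> h.py <<'E'
def go(target,yaw=None,cur=None):
    """units for tool-frame shift, then wz turn to bring tool x to yaw (deg)"""
    s=observe();R=s['tool_rot'];p=s['position']
    d=R.T@(np.asarray(target)-p)/0.05
    y=np.degrees(np.arctan2(R[1,0],R[0,0]))
    print('t',round(s['time_s'],2),'pos',p.round(4),'yaw',round(y,2),'F',s['ft_force'].round(1),'w',round(s['grip_width'],4))
    print('shift units',d.round(3), 'tilt z',R[:,2].round(4))
    if yaw is not None: print('wz units',round(-(yaw-y)/8,3))
E
python3 - <<'E'
from h import *
go((.495,-.2725,.231),-8)
im=load('top0')
# plate circle: dark mask edges via ray at z=.008
for nm,c in [('G',(642,198)),('N',(152,98))]:
    u,v=c[0]/5.714+250,c[1]/5.714+215
    print(nm,onz(im,u,v,.008).round(4))
E
```

```text
t 0.15 pos [ 0.1698 -0.5229  0.2309] yaw 17.98 F [-0.1  0.1 -0.8] w 0.0852
shift units [ 7.733e+00 -2.756e+00  2.000e-03] tilt z [-1.0e-04  1.1e-03 -1.0e+00]
wz units 3.248
G [ 0.4961 -0.2715  0.008 ]
N [ 0.5421 -0.0155  0.008 ]
```

```bash
python3 -m pendant '[85,0.77,-0.28,0,0,0,0, 85,0.77,-0.28,0,0,0,0, 85,0.77,-0.28,0,0,0,0, 85,0.77,-0.28,0,0,0,0, 85,0.77,-0.28,0,0,0,0, 85,0.77,-0.28,0,0,0,0, 85,0.77,-0.28,0,0,0,0, 85,0.77,-0.28,0,0,0,0, 85,0.77,-0.28,0,0,0,0, 85,0.77,-0.28,0,0,0,0, 85,0,0,0,0,0,1, 85,0,0,0,0,0,1]' 30; python3 -m pendant '[85,0,0,0,0,0,1, 85,0,0,0,0,0,0.25, 85,0,0,0,0,0,0, 85,0,0,0,0,0,0]'
python3 - <<'E'
from h import *
grab('wrist','w1'); P=cloud(load('w1'))
for nm,x,y,z in [('crown',(.42,.56),(-.33,-.2),(.084,.096)),('block',(.42,.56),(-.33,-.2),(.118,.132))]:
    m=sel(P,x,y,z); print(nm,*rect(P,m))
go((.495,-.2725,.097),-8)
E
```

```text
time_s: 1.35
position: [0.4935, -0.27, 0.2308]
tool_rot: [[1.0, 0.031, -0.001], [0.031, -1.0, 0.001], [-0.001, -0.001, -1.0]]
ft_force: [0.0, -0.4, 0.5]
grip_width: 0.0849
time_s: 1.75
position: [0.4927, -0.2711, 0.2311]
tool_rot: [[0.99, -0.138, -0.0], [-0.138, -0.99, 0.0], [-0.0, -0.0, -1.0]]
ft_force: [0.8, 0.5, -0.5]
grip_width: 0.0848
crown 2005 [ 0.5021 -0.2733  0.0914] ((496.78338623046875, -272.44873046875), (25.91722297668457, 72.72632598876953), 82.70149993896484)
block 664 [ 0.4983 -0.2728  0.1269] ((497.272216796875, -272.5755615234375), (13.839008331298828, 23.892004013061523), 82.2012939453125)
t 1.8 pos [ 0.4927 -0.2711  0.2312] yaw -7.96 F [-0.3  0.2  0.3] w 0.0852
shift units [0.05  0.021 2.684] tilt z [-2.e-04  1.e-04 -1.e+00]
wz units 0.005
```

View pics/w1.png

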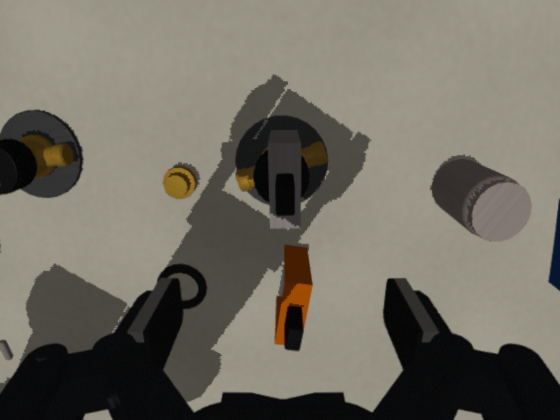

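```bash
python3 -m pendant '[85,0.08,0.02,0.5,0,0,-0.06, 85,0,0,0.6,0,0,0, 85,0,0,0.6,0,0,0, 85,0,0,0.6,0,0,0, 85,0,0,0.38,0,0,0, 85,0,0,0,0,0,0, 10,0,0,0,0,0,0, 10,0,0,0,0,0,0, 10,0,0,0,0,0,0, 10,0,0,0,0,0,0, 10,0,0,0,0,0,0, 10,0,0,0,0,0,0]' 40; python3 -m pendant '[10,0,0,0,0,0,0, 10,0,0,0,0,0,0, 10,0,0,0,0,0,0]'
```

```text
time_s: 3.0
position: [0.4967, -0.2728, 0.0979]
tool_rot: [[0.991, -0.131, 0.001], [-0.131, -0.991, -0.001], [0.001, 0.001, -1.0]]
ft_force: [-0.4, 0.7, 3.8]
grip_width: 0.0135
time_s: 3.3
position: [0.4967, -0.2729, 0.0979]
tool_rot: [[0.991, -0.131, 0.001], [-0.131, -0.991, -0.001], [0.001, 0.001, -1.0]]
ft_force: [-0.4, 1.0, 5.6]
grip_width: 0.0134
```

```bash
python3 -m pendant '[10,0,0,-0.1,0,0,0, 10,0,0,-0.3,0,0,0, 10,0,0,-0.5,0,0,0, 10,0,0,-0.6,0,0,0, 10,0,0,-0.6,0,0,0, 10,0,0,-0.6,0,0,0, 10,0,0,-0.6,0,0,0, 10,0,0,-0.5,0,0,0, 10,0,0,-0.2,0,0,0, 10,0,0,0,0,0,0]'
python3 - <<'E'
from h import *
grab('scene','s2'); grab('wrist','w2'); im=load('scene0'); a=load('s2')['frame']
cv2.imwrite('pics/s2c.png',cv2.resize(a[110:260,150:350],(800,600),interpolation=cv2.INTER_CUBIC)[...,::-1])
go((.46,.23,.3),-.7)
E
```

```text
time_s: 4.3
position: [0.4967, -0.2727, 0.2979]
tool_rot: [[0.991, -0.131, 0.001], [-0.131, -0.991, -0.001], [0.001, 0.001, -1.0]]
ft_force: [0.1, -0.2, -1.7]
grip_width: 0.0135
t 4.4 pos [ 0.4963 -0.2724  0.2958] yaw -7.54 F [ 0.5 -0.3 -2.3] w 0.0135
shift units [-2.038 -9.866 -0.066] tilt z [-0.002   0.0017 -1.    ]
wz units -0.855
```

View pics/s2c.png

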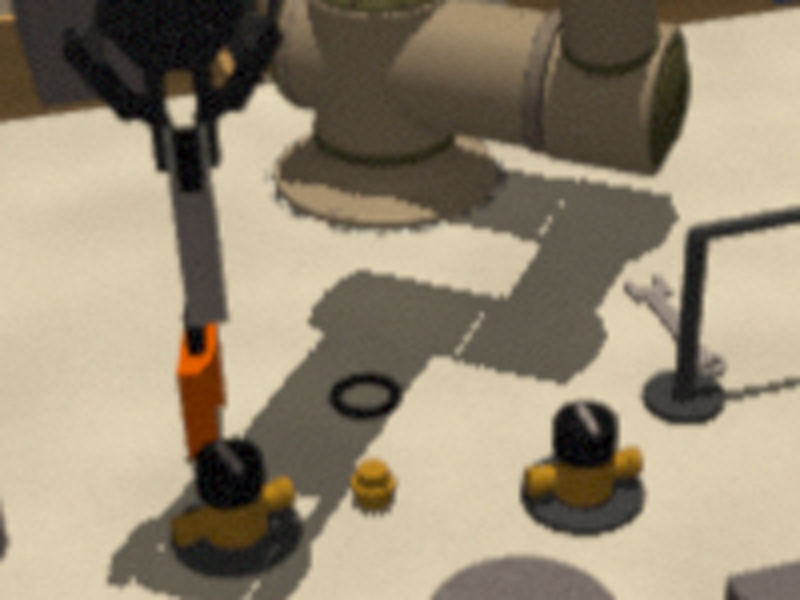

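View pics/w2.png

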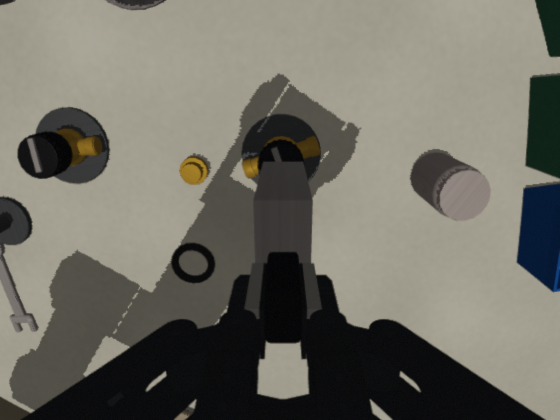

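```bash
python3 -m pendant '[10,-0.1,-0.4,0,0,0,0, 10,-0.17,-0.85,0,0,0,0, 10,-0.17,-0.85,0,0,0,0, 10,-0.17,-0.85,0,0,0,0, 10,-0.17,-0.85,0,0,0,0, 10,-0.17,-0.85,0,0,0,0, 10,-0.17,-0.85,0,0,0,0, 10,-0.17,-0.85,0,0,0,0, 10,-0.17,-0.85,0,0,0,0, 10,-0.17,-0.85,0,0,0,0, 10,-0.2,-0.85,0,0,0,0, 10,-0.2,-0.85,0,0,0,0]'; python3 -m pendant '[10,-0.1,-0.5,0,0,0,-0.43, 10,0,-0.4,0,0,0,-0.43, 10,0,0,0,0,0,0, 10,0,0,0,0,0,0]'
python3 - <<'E'
from h import *
grab('scene','s3'); grab('wrist','w3'); grab('top','t3')
for n in('w3','t3','s3'):
  P=cloud(load(n)); m=sel(P,(.4,.52),(.08,.36),(.150,.18)); 
  if m.sum()>5:
    print(n,*rect(P,m)); q=P[m]; print(np.polyfit(q[:,1],q[:,0],1))
  m=sel(P,(.4,.55),(.15,.3),(.28,.30))
  if m.sum()>5: print('crown',n,*rect(P,m))
go((.46,.23,.3),-.7)
E
```

```text
time_s: 5.6
position: [0.459, 0.2256, 0.2957]
tool_rot: [[0.991, -0.131, -0.003], [-0.131, -0.991, -0.001], [-0.003, 0.001, -1.0]]
ft_force: [1.1, 0.2, -0.8]
grip_width: 0.0135
time_s: 6.0
position: [0.4594, 0.2691, 0.296]
tool_rot: [[1.0, -0.012, -0.002], [-0.012, -1.0, -0.001], [-0.002, 0.001, -1.0]]
ft_force: [-0.9, -0.7, -1.8]
grip_width: 0.0131
w3 4623 [0.4644 0.2293 0.1664] ((463.1854248046875, 232.1090545654297), (255.80650329589844, 18.510154724121094), 89.46650695800781)
[0.01068437 0.46199531]
crown w3 3915 [0.4828 0.2689 0.2899] ((480.4742431640625, 268.8854064941406), (26.276174545288086, 31.251638412475586), 89.57917022705078)
t3 382 [0.4603 0.1879 0.1659] ((460.1435241699219, 197.9592742919922), (189.0720977783203, 15.66293716430664), 89.57115936279297)
[0.00626076 0.45907466]
crown t3 177 [0.4597 0.2662 0.2894] ((457.8865051269531, 269.235595703125), (26.357746124267578, 71.85189819335938), 89.81768035888672)
s3 340 [0.4656 0.2239 0.1646] ((463.3706970214844, 229.27200317382812), (255.58668518066406, 18.103744506835938), 89.17100524902344)
[0.01156303 0.46300392]
crown s3 115 [0.4713 0.2643 0.2896] ((459.65606689453125, 267.2955322265625), (75.57366180419922, 26.685148239135742), 0.00406249426305294)
t 6.15 pos [0.4597 0.2684 0.2969] yaw -0.77 F [-0.7 -0.5 -1.9] w 0.0134
shift units [ 0.016  0.768 -0.061] tilt z [-9.e-04 -4.e-04 -1.e+00]
wz units -0.008
```

View pics/s3.png

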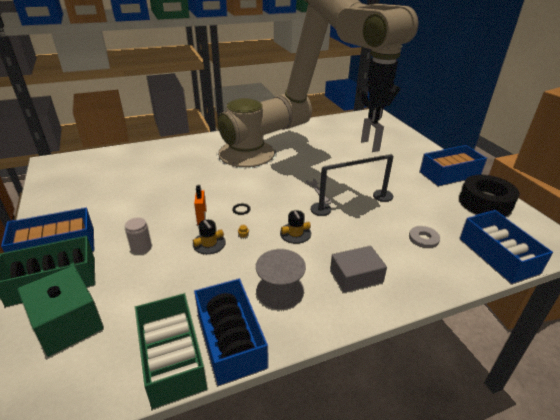

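View pics/w3.png

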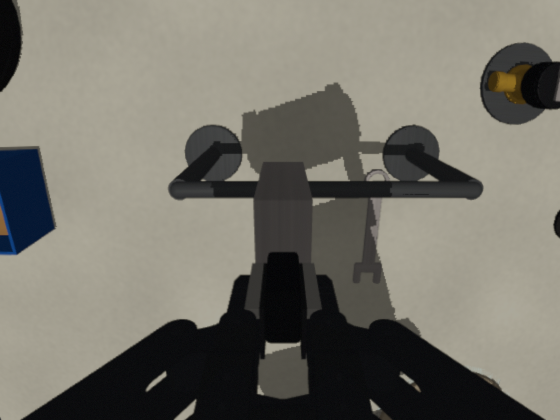

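```bash
python3 -m pendant '[10,0.04,0.36,0,0,0,0, 10,0,0.4,0,0,0,0, 10,0,0,0,0,0,0, 10,0,0,0.3,0,0,0, 10,0,0,0.5,0,0,0, 10,0,0,0.5,0,0,0, 10,0,0,0.5,0,0,0, 10,0,0,0.3,0,0,0, 10,0,0,0.1,0,0,0, 10,0,0,0,0,0,0]'
python3 - <<'E'
from h import *
grab('top','t4'); grab('scene','s4')
a=load('s4')['frame']
cv2.imwrite('pics/s4c.png',cv2.resize(a[110:230,290:450],(800,600),interpolation=cv2.INTER_CUBIC)[...,::-1])
P=cloud(load('s4'))
m=sel(P,(.38,.55),(.15,.3),(.162,.2)); print(rect(P,m))
go((.462,.23,.179))
E
```

```text
time_s: 7.15
position: [0.4612, 0.2313, 0.1872]
tool_rot: [[1.0, -0.012, -0.001], [-0.012, -1.0, -0.0], [-0.001, 0.0, -1.0]]
ft_force: [-0.5, 0.2, -2.5]
grip_width: 0.0132
(278, array([0.4691, 0.2231, 0.1747]), ((462.63330078125, 225.8635711669922), (136.0720672607422, 72.3085708618164), 66.046875))
t 7.25 pos [0.4617 0.2314 0.1882] yaw -0.68 F [ 0.3  0.6 -1.2] w 0.0136
shift units [0.006 0.028 0.185] tilt z [ 1.6e-03  5.0e-04 -1.0e+00]
```

View pics/s4c.png

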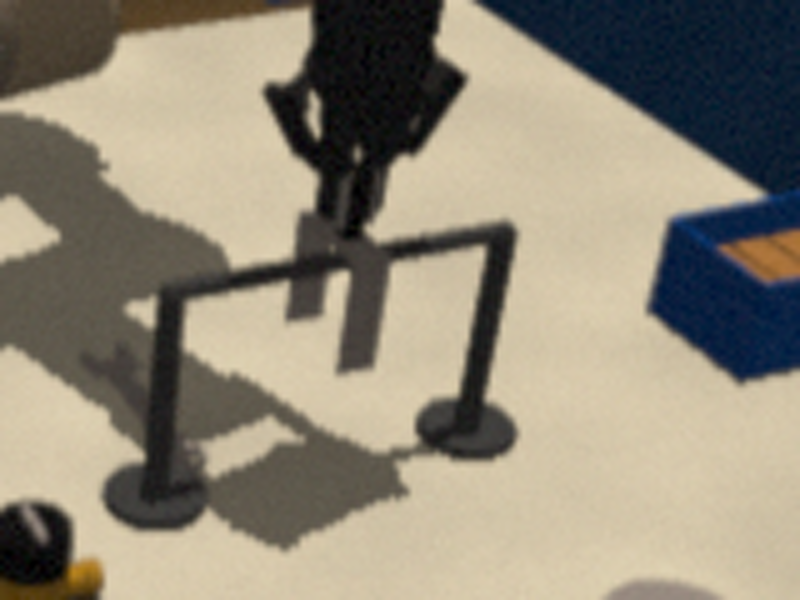

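Guard straddles the bar (legs at (310,265) and (365,310) in the crop). Lower in small steps until contact.

```bash
python3 -m pendant '[10,0,0,0.06,0,0,0, 10,0,0,0.05,0,0,0, 10,0,0,0,0,0,0]'; python3 -m pendant '[10,0,0,0.04,0,0,0, 10,0,0,0,0,0,0]'
```

```text
time_s: 7.55
position: [0.4612, 0.2313, 0.1817]
tool_rot: [[1.0, -0.012, -0.0], [-0.012, -1.0, -0.0], [-0.0, 0.0, -1.0]]
ft_force: [-0.3, 0.2, -0.6]
grip_width: 0.0135
time_s: 7.75
position: [0.4611, 0.2313, 0.1796]
tool_rot: [[1.0, -0.012, -0.0], [-0.012, -1.0, -0.0], [-0.0, 0.0, -1.0]]
ft_force: [-0.4, -0.4, -2.6]
grip_width: 0.0137
```

```bash
python3 -m pendant '[10,0,0,0.03,0,0,0, 10,0,0,0,0,0,0]'; python3 -m pendant '[10,0,0,0.03,0,0,0, 10,0,0,0,0,0,0]'
```

```text
time_s: 7.95
position: [0.4614, 0.2313, 0.1788]
tool_rot: [[1.0, -0.012, 0.001], [-0.012, -1.0, 0.0], [0.001, -0.0, -1.0]]
ft_force: [-1.8, -1.2, 3.2]
grip_width: 0.0137
time_s: 8.15
position: [0.4614, 0.2314, 0.1787]
tool_rot: [[1.0, -0.011, 0.002], [-0.011, -1.0, 0.0], [0.002, -0.0, -1.0]]
ft_force: [-6.0, -1.9, 15.1]
grip_width: 0.0131
```

```bash
python3 -m pendant '[10,0,0,-0.04,0,0,0, 10,0,0,0,0,0,0, 20,0,0,0,0,0,0, 24,0,0,0,0,0,0, 34,0,0,0,0,0,0, 50,0,0,0,0,0,0, 60,0,0,0,0,0,0, 70,0,0,0,0,0,0, 70,0,0,0,0,0,0]'
python3 - <<'E'
from h import *
grab('scene','s5')
a=load('s5')['frame']
cv2.imwrite('pics/s5c.png',cv2.resize(a[110:230,290:450],(800,600),interpolation=cv2.INTER_CUBIC)[...,::-1])
go((.462,.23,.179))
E
```

```text
time_s: 9.05
position: [0.4613, 0.2313, 0.1788]
tool_rot: [[1.0, -0.012, 0.0], [-0.012, -1.0, 0.0], [0.0, -0.0, -1.0]]
ft_force: [0.8, -0.4, -0.1]
grip_width: 0.07
t 9.1 pos [0.4612 0.2313 0.1788] yaw -0.66 F [-0.4 -0.5 -0.5] w 0.0701
shift units [ 0.015  0.026 -0.003] tilt z [ 1.e-04  0.e+00 -1.e+00]
```

View pics/s5c.png

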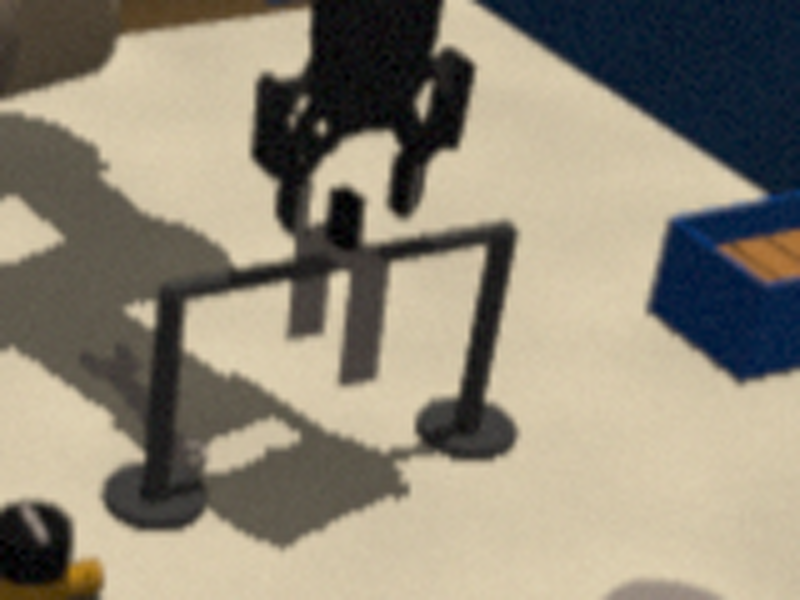

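```bash
python3 -m pendant '[80,0,0,-0.3,0,0,0, 80,0,0,-0.6,0,0,0, 80,0,0,-0.6,0,0,0, 80,0,0,-0.4,0,0,0, 80,0,0,0,0,0,0]'
python3 - <<'E'
from h import *
grab('scene','s6');grab('wrist','w6')
for n in('t3','s3','s2','w2'):
  P=cloud(load(n)); m=sel(P,(.44,.56),(-.33,-.22),(.068,.085))
  if m.sum()>5: print(n,*rect(P,m),cv2.minEnclosingCircle((P[m][:,:2]*1000).astype(np.float32)))
# stubs: brass
for n in('t3','s3'):
  im=load(n);P=cloud(im);f=im['frame'].astype(int)
  m=sel(P,(.44,.56),(-.35,-.2),(.01,.04))&(f[...,0]-f[...,2]>50)
  print('stub',n,*rect(P,m)); q=P[m][:,:2]; l=cv2.fitLine(q.astype(np.float32),2,0,.01,.01).ravel();print(l)
go((.496,-.272,.2)); print(observe()['q'])
E
```

```text
time_s: 9.6
position: [0.4621, 0.2316, 0.2765]
tool_rot: [[1.0, -0.011, 0.005], [-0.011, -1.0, 0.001], [0.005, -0.001, -1.0]]
ft_force: [-0.1, 0.5, -0.6]
grip_width: 0.08
t3 235 [ 0.4974 -0.2694  0.0749] ((497.2059020996094, -269.2678527832031), (46.15131378173828, 46.69319534301758), 27.45943260192871) ((497.7544860839844, -269.4034118652344), 24.455829620361328)
s3 174 [ 0.5031 -0.271   0.0758] ((500.08135986328125, -270.2864990234375), (48.28306198120117, 45.519996643066406), 51.24510955810547) ((498.9439392089844, -269.91387939453125), 25.12598419189453)
s2 180 [ 0.5039 -0.2714  0.0757] ((499.5921936035156, -271.52545166015625), (47.53876495361328, 48.15351104736328), 34.56052017211914) ((499.30096435546875, -270.495849609375), 26.438013076782227)
w2 712 [ 0.5124 -0.2702  0.0755] ((511.1748352050781, -267.83868408203125), (25.637290954589844, 49.153377532958984), 9.597497940063477) ((499.57354736328125, -269.79534912109375), 24.58390998840332)
stub t3 78 [ 0.4941 -0.2573  0.0322] ((492.9287109375, -269.88983154296875), (28.949878692626953, 88.5882339477539), 11.803364753723145)
[ 0.21089971 -0.9775077   0.49405888 -0.25725868]
stub s3 232 [ 0.5086 -0.2727  0.028 ] ((506.8716125488281, -269.2311096191406), (30.967750549316406, 90.72722625732422), 8.023856163024902)
[ 0.18049039 -0.9835768   0.50858665 -0.27272892]
t 9.7 pos [0.4611 0.2312 0.2734] yaw -0.66 F [-0.3  0.3 -0.2] w 0.0798
shift units [ 0.816 10.056  1.468] tilt z [-3.e-04 -1.e-04 -1.e+00]
[ 1.34687532e+01  1.67498454e+01  7.49782900e+01 -1.15249778e-04
  8.82915593e+01  1.04131501e+02]
```

View pics/w6.png

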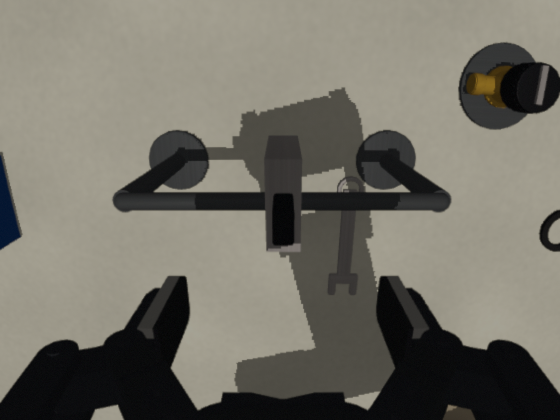

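```bash
python3 -m pendant '[80,0.05,0.5,0,0,0,0, 80,0.075,0.9,0,0,0,0, 80,0.075,0.9,0,0,0,0, 80,0.075,0.9,0,0,0,0, 80,0.075,0.9,0,0,0,0, 80,0.075,0.9,0,0,0,0, 80,0.075,0.9,0,0,0,0, 80,0.075,0.9,0,0,0,0, 80,0.075,0.9,0,0,0,0, 80,0.075,0.9,0,0,0,0, 80,0.075,0.9,0,0,0,0, 80,0.05,0.52,0,0,0,0]'; python3 -m pendant '[80,0,0,0.5,0,0,0, 80,0,0,0.5,0,0,0, 80,0,0,0,0,0,0, 80,0,0,0,0,0,0]'
python3 - <<'E'
from h import *
grab('wrist','w7')
P=cloud(load('w7')); m=sel(P,(.44,.56),(-.33,-.22),(.070,.085))
print(*rect(P,m),cv2.minEnclosingCircle((P[m][:,:2]*1000).astype(np.float32)))
go((.498,-.270,.046))
E
```

```text
time_s: 10.9
position: [0.4974, -0.2731, 0.2718]
tool_rot: [[1.0, -0.014, -0.002], [-0.014, -1.0, 0.002], [-0.002, -0.002, -1.0]]
ft_force: [0.6, -0.5, 0.3]
grip_width: 0.0802
time_s: 11.3
position: [0.4979, -0.27, 0.2236]
tool_rot: [[1.0, -0.011, -0.001], [-0.011, -1.0, 0.001], [-0.001, -0.001, -1.0]]
ft_force: [0.3, -0.1, 0.9]
grip_width: 0.0803
2480 [ 0.5007 -0.2699  0.0758] ((499.931884765625, -269.6944885253906), (47.44725036621094, 47.8642463684082), 50.71631622314453) ((499.72491455078125, -270.0217590332031), 24.513565063476562)
t 11.35 pos [ 0.4982 -0.2702  0.2245] yaw -0.65 F [ 0.8 -0.1  0.9] w 0.0796
shift units [-0.006 -0.005  3.569] tilt z [ 5.e-04 -4.e-04 -1.e+00]
```

View pics/w7.png

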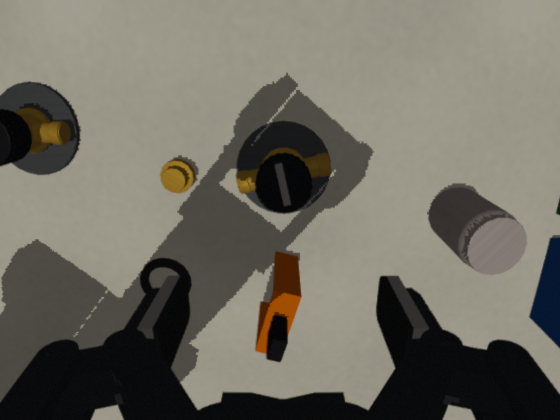

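```bash
python3 -m pendant '[80,0.02,0,0.5,0,0,0, 80,0,0,0.8,0,0,0, 80,0,0,0.8,0,0,0, 80,0,0,0.8,0,0,0, 80,0,0,0.5,0,0,0, 80,0,0,0.15,0,0,0, 80,0,0,0,0,0,0]' 30; python3 -m pendant '[44,0,0,0,0,0,0, 44,0,0,0,0,0,0, 44,0,0,0,0,0,0, 44,0,0,0,0,0,0, 44,0,0,0,0,0,0, 44,0,0,0,0,0,0]' 30
python3 - <<'E'
from h import *
grab('wrist','w8'); go((.498,-.270,.046)); print(observe()['wrist_torque'])
E
```

```text
time_s: 12.05
position: [0.4994, -0.2704, 0.0468]
tool_rot: [[1.0, -0.011, 0.0], [-0.011, -1.0, -0.0], [0.0, 0.0, -1.0]]
ft_force: [-0.0, 0.7, 0.7]
grip_width: 0.0803
time_s: 12.65
position: [0.4997, -0.2706, 0.0481]
tool_rot: [[1.0, -0.011, 0.003], [-0.011, -1.0, -0.002], [0.003, 0.002, -1.0]]
ft_force: [-1.3, 0.2, 5.5]
grip_width: 0.0468
t 12.7 pos [ 0.4997 -0.2706  0.0481] yaw -0.66 F [-1.8  0.8  6.1] w 0.047
shift units [-0.034 -0.012  0.042] tilt z [ 0.0025 -0.002  -1.    ]
[ 0.20073571  0.06842509 -0.01130045]
```

View pics/w8.png

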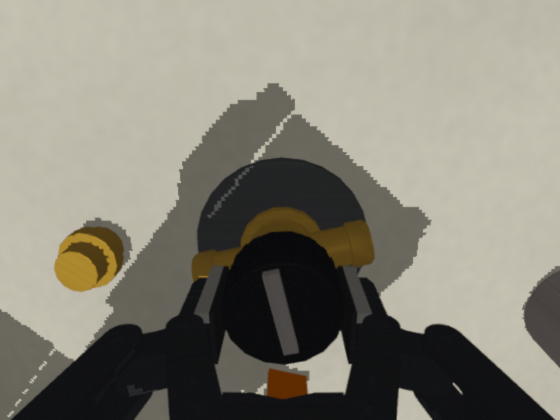

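```bash
python3 -m pendant '[44,0,0,0,0,0,-0.5, 44,0,0,0,0,0,-0.5, 44,0,0,0,0,0,0]'; python3 -c "
from rig import *;s=observe();print(s['wrist_torque'].round(2),s['ft_force'].round(1))"
python3 -m pendant '[44,0,0,0,0,0,-0.4, 44,0,0,0,0,0,-0.4, 44,0,0,0,0,0,0]'; python3 - <<'E'
from h import *
s=observe();print(s['wrist_torque'].round(2)); grab('wrist','w9'); go((.498,-.270,.046)) 
E
```

```text
time_s: 13.0
position: [0.4999, -0.2707, 0.0481]
tool_rot: [[0.992, 0.13, 0.003], [0.13, -0.992, -0.002], [0.003, 0.003, -1.0]]
ft_force: [0.4, 0.5, 5.5]
grip_width: 0.0472
[ 0.13 -0.1   0.03] [0.4 0.5 5.5]
time_s: 13.3
position: [0.5, -0.2708, 0.0481]
tool_rot: [[0.971, 0.239, 0.003], [0.239, -0.971, -0.002], [0.003, 0.003, -1.0]]
ft_force: [1.4, 0.8, 5.1]
grip_width: 0.0467
[ 0.12 -0.16  0.02]
t 13.35 pos [ 0.4999 -0.2708  0.0481] yaw 13.76 F [1.1 1.2 5.1] w 0.0468
shift units [-0.034 -0.025  0.042] tilt z [ 0.0032 -0.0024 -1.    ]
```

View pics/w9.png

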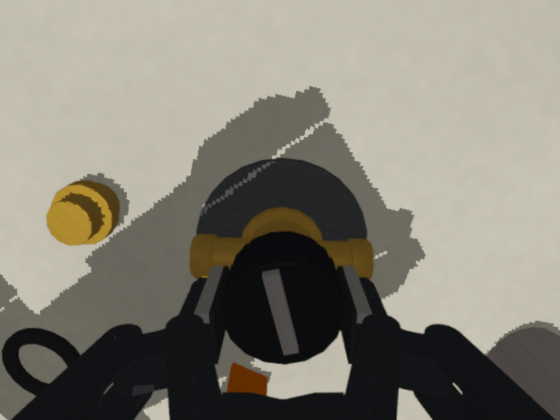

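```bash
python3 -m pendant '[44,0,0,0,0,0,-0.6, 44,0,0,0,0,0,-0.6, 44,0,0,0,0,0,-0.6, 44,0,0,0,0,0,-0.6, 44,0,0,0,0,0,-0.6, 44,0,0,0,0,0,-0.6, 44,0,0,0,0,0,-0.6, 44,0,0,0,0,0,-0.2, 44,0,0,0,0,0,0, 44,0,0,0,0,0,0]'; python3 - <<'E'
from h import *
s=observe();print(s['wrist_torque'].round(2)); grab('wrist','w10'); go((.498,-.270,.046)) 
E
```

```text
time_s: 14.35
position: [0.5, -0.2706, 0.0481]
tool_rot: [[0.657, 0.754, 0.003], [0.754, -0.657, -0.002], [0.001, 0.004, -1.0]]
ft_force: [1.4, 1.0, 5.3]
grip_width: 0.0471
[ 0.17 -0.18 -0.02]
t 14.4 pos [ 0.5    -0.2706  0.0481] yaw 48.94 F [1.5 1.1 5.3] w 0.0465
shift units [-0.016 -0.039  0.042] tilt z [ 0.0032 -0.0021 -1.    ]
```

View pics/w10.png

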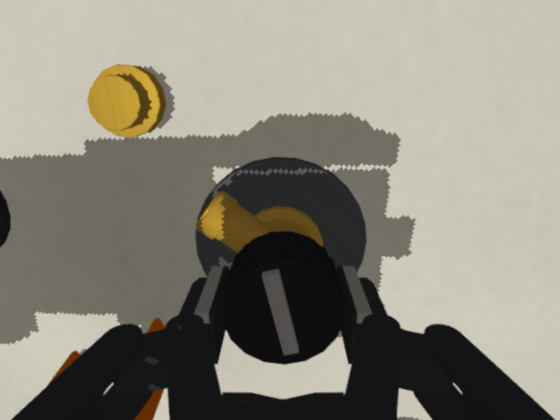

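```bash
python3 -m pendant '[44,0,0,0,0,0,0, 44,0,0,-0.05,0,0,0, 44,0,0,-0.1,0,0,0, 44,0,0,-0.1,0,0,0]' 40; python3 -m pendant '[44,0,0,-0.2,0,0,0, 44,0,0,-0.3,0,0,0, 44,0,0,-0.4,0,0,0, 44,0,0,-0.4,0,0,0, 44,0,0,-0.35,0,0,0, 44,0,0,-0.2,0,0,0, 44,0,0,-0.1,0,0,0, 44,0,0,0,0,0,0, 44,0,0,0,0,0,0, 44,0,0,0,0,0,0]'; python3 - <<'E'
from h import *
grab('wrist','w11');grab('scene','s11');grab('top','t11'); go((.4995,-.270,.158)) 
for n in('s11','t11','w11'):
  P=cloud(load(n)); m=sel(P,(.4,.6),(-.4,-.15),(.178,.192))
  if m.sum()>5: print(n,*rect(P,m))
  m=sel(P,(.4,.55),(.15,.3),(.19,.22))
  if m.sum()>5: print('guard',n,*rect(P,m))
E
```

```text
time_s: 14.8
position: [0.4989, -0.2702, 0.0594]
tool_rot: [[0.657, 0.754, 0.0], [0.754, -0.657, -0.0], [-0.0, 0.0, -1.0]]
ft_force: [-0.6, -0.2, -0.7]
grip_width: 0.0469
time_s: 15.8
position: [0.4987, -0.27, 0.1555]
tool_rot: [[0.657, 0.754, -0.001], [0.754, -0.657, 0.001], [-0.0, -0.002, -1.0]]
ft_force: [-0.1, -1.2, -1.1]
grip_width: 0.0466
t 15.95 pos [ 0.4989 -0.2701  0.1558] yaw 48.94 F [-0.1 -0.4 -1.3] w 0.0466
shift units [ 0.01   0.009 -0.043] tilt z [-7.e-04  6.e-04 -1.e+00]
s11 155 [ 0.5059 -0.2673  0.1848] ((506.4961242675781, -267.4009704589844), (31.820085525512695, 71.67988586425781), 51.38874435424805)
guard s11 55 [0.4631 0.228  0.2014] ((460.6690979003906, 229.4766845703125), (14.428125381469727, 25.408729553222656), 83.86583709716797)
guard t11 73 [0.4573 0.2303 0.2052] ((457.9634094238281, 232.1297607421875), (23.030256271362305, 14.620739936828613), 0.5195092558860779)
w11 12284 [ 0.5013 -0.2672  0.1835] ((503.56109619140625, -267.45648193359375), (52.878597259521484, 59.14146041870117), 86.98097229003906)
```

View pics/s11.png

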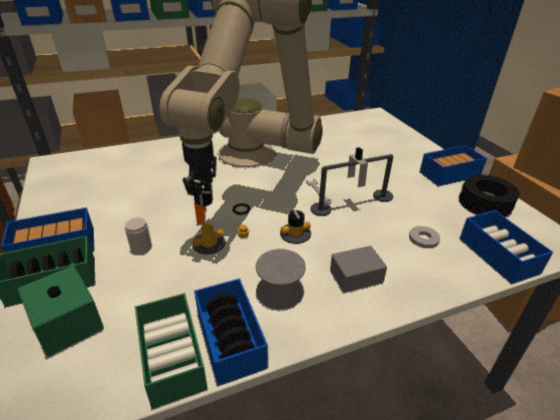

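View pics/w11.png

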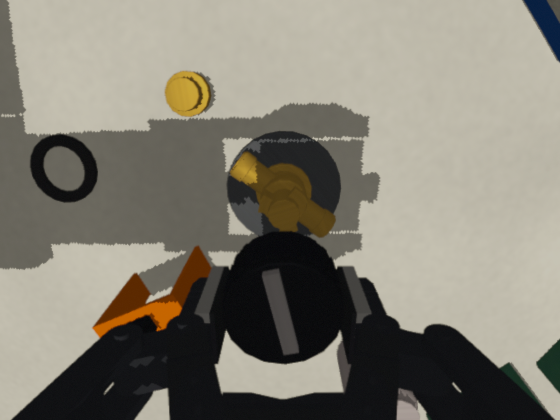

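```bash
python3 -m pendant '[44,0,0,0,0,0,0, 44,0,0,0,0,0,0, 44,0,0,0,0,0,0, 44,0,0,0,0,0,0]'; python3 - <<'E'
from h import *
a,b=load('scene0'),load('s11');A,B=cloud(a),cloud(b)
for nm,x,y,z in [('capN',(.48,.6),(-.08,.05),(.07,.085)),('nip',(.45,.53),(-.2,-.13),(.02,.04)),('flange',(.55,.9),(.2,.45),(.01,.03))]:
    print(nm,A[sel(A,x,y,z)].mean(0).round(4),B[sel(B,x,y,z)].mean(0).round(4))
print(observe()['qvel'].round(2), observe()['grip_width']); print(close_job())
E
```

```text
time_s: 16.35
position: [0.499, -0.2701, 0.1563]
tool_rot: [[0.657, 0.754, 0.0], [0.754, -0.657, 0.0], [0.0, 0.0, -1.0]]
ft_force: [0.8, 0.2, -0.4]
grip_width: 0.0466
capN [ 0.5488 -0.0164  0.0763] [ 0.5483 -0.0162  0.0764]
nip [ 0.5    -0.1658  0.0287] [ 0.4999 -0.1655  0.0287]
flange [0.7505 0.3789 0.0186] [0.7512 0.3803 0.0186]
[ 0.1  -0.13 -0.02 -0.06  0.04 -0.09] 0.04664727873186368
the job is handed in; nothing more can be done
None
```

The job is done and handed in at about 16.4 s of the 54 s allowed. I lifted the grey guard off the right-hand fitting, hung it astride the rail bar and let it go. I then unscrewed that fitting's cap and lifted it straight off.

- **Thread hand:** counter-clockwise seen from above was the first way I tried. The cap turned freely past 0.15 rad with hardly any torque, so I did not try the other way. I turned it about 50° in all.
- **Cap:** it is held still at a 40 N grip, raised about 108 mm from its seat and directly over its fitting, which the wrist image shows bare.
- **Guard:** the last scene image and depth readings show it hanging upright near the middle of the bar, with the gripper well clear.
- **Rest of the bench:** before and after depth readings of the other cap, the nipple and the flange agree within about 1.5 mm. The gasket, spanner, spool, enclosure, tin and orange guard I checked only by eye in the images.

The highest force I read was about 15 N, when setting the guard on the bar. Camera position estimates differed by 2–3 mm between views, and none of the checks failed.

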